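# Open the medicine locker with its T-key

### The job

Take the red-handled T-key out of its wooden stand and put it into the round lock on the sloping face of the blue medicine locker: press lightly, never hard, and turn it until its flat tongue drops fully home in the keyway. Then turn the key and the lock with it until the red handle lines up with the green lines that run up and down the slope, and leave it in the lock. Do not push the other things on the desk about.

Things in the scene. Friction and masses are not known exactly. Their poses are not given: they have to be found in the camera images.
- key_handle (a point): Centre of the T-key's red handle bar: 90 mm long (key's x), 16 mm wide (y), 20 mm tall (z, up the shank). Key 0.16 to 0.28 kg, 110 mm long in all, the same after half a turn about z. It starts standing upright in the stand, bar centre 110 mm above the desk, at any yaw. Below the bar: a neck 14 mm in diameter and 20 mm long, then a round steel shank 24 mm in diameter.
- key_tip (a point): Centre of the lower end of the key, 100 mm below the handle's centre along the key's z; same axes. The shank (24 mm in diameter, up to 66 mm above this point) is bevelled and ends in a flat tongue 15 mm long, 20 mm wide (along x, as the bar) and 8 mm thick (y); its last 5 mm are narrowed to 17 x 6 mm.
- stand: Fixed wooden block 70 x 70 x 55 mm (origin at the centre of its underside) with an upright round hole 26 mm in diameter and 45 mm deep in the middle. The key stands in it, on the hole's bottom 10 mm above the desk, and pulls straight out.
- locker: Fixed blue steel wedge-shaped locker, 200 mm deep (x) and 160 mm wide (y); origin at the centre of its underside. Its white-faced top slopes up at 30 degrees away from its front (-x), from 40 mm high in front to 155 mm at the back. A green line runs up the slope on each side of the lock, with a green dab on the collar's rim at each.
- lock: Round steel lock collar fixed on the middle of the slope, standing 46.5 mm proud of it, 58 mm across. Origin at the centre of its mouth, about 138 mm above the desk; z points out along the lock's axis (30 degrees from vertical, leaning to the locker's front), x up the slope along the green lines. Bore 27 mm in diameter, 30 mm deep, down to a brass barrel with the keyway.
- keyway (a point): Centre of the barrel's face, 30 mm inside the mouth; axes of the lock, NOT of the slot. Slot 23 x 11 mm, 16 mm deep; its long side starts 26 to 69 degrees clockwise (seen from outside) of the green lines, i.e. at -1.2 to -0.45 rad from x about z. Its angle is not reported: feel for it (or look down the bore). The tongue drops in within about 6 degrees.
- lock_home (a point): Where the key's tip is when home: 45 mm inside the mouth, on the axis (axes of the lock). With the tongue still resting on the barrel the key stands 15 mm higher. The barrel turns with the key, anticlockwise, against 0.15 Nm of friction, to a stop 8 degrees past the green lines, and stays where left; light pressure does not drag it.
- stamp: Wooden rubber stamp, 36 mm wide, 70 mm tall, upright, about between the locker and the stand; leave it alone. Origin at the centre of its underside.
- tablets: Amber tablet jar, 44 mm wide, 85 mm tall; leave it alone. Origin at the centre of its underside.
- mug: Blue mug, 76 mm wide, 90 mm tall, handle at its y side; leave it alone. Origin at the centre of its underside.
- sanitiser: Clear hand-gel bottle, 60 mm wide, 150 mm tall; leave it alone. Origin at the centre of its underside.
- stapler: Blue stapler lying along its x, 130 x 36 x 50 mm; leave it alone. Origin at the centre of its underside.
- tape: Yellow tape ring lying flat, 90 mm wide, 24 mm tall; leave it alone. Origin at the centre of its underside.
Things that resemble listed ones, but are neither listed nor needed, are in the scene too. Of the things like the part that bears key_handle, leave any that is purple; of the rest the smaller one is meant.

How it is judged:
By the outcome, as a careful person would: the job done as asked, in the order asked, and still so for the second after the job is handed in, with the robot touching nothing.
It also fails if it takes over 54 s, if anything falls off the work surface, if the arm or the gripper's body presses on something with over 40 N, if the wrist force passes 120 N, or if a joint passes its speed limit or range.

### The arm

A 6-joint arm with a two-finger parallel gripper is mounted at the origin on the work surface. World frame = base frame: x ahead of the robot, y to its left, z up, the work surface at z = 0. Lengths are in mm, angles in rad, forces in N, time in s.
With the tool pointing down it reaches from about 275 to 1000 mm from the base axis. Payload 8.4 kg.
Tool frame: the origin (TCP) lies between the finger pads; the fingertips stand r.tips_ahead ahead of it and the grasp point (between the pads) lies 6 mm ahead of it (r.tips_ahead is the distance from the TCP to the fingertips, in mm); z points along the fingers, y is the line along which they close (so a half turn about z gives the same grasp; the last joint's range is limited). The gripper opens to 85 mm and grips with 20 to 120 N. Pads are 22 mm wide; open, the fingers measure 114 mm over their backs; the gripper's body (76 mm by 85 mm) begins 54 mm behind the grasp point. The pads swing forward as they close: fully open they stand 13 mm farther back than shut.
Start: joints at [1.19, 0.353, 1.633, -0, 1.155, -0.002], TCP at [231.127, 580.696, 256.281] pointing down, gripper open.
Joint ranges: [-2.63, 2.63], [-0.92, 2.1], [0.06, 2.66], [-1.3, 4.44], [0, 2.69], [-3.02, 3.02]. Speed limits (rad/s): [2.22, 2.22, 2.79, 3.14, 3.14, 3.14].

### API

Orientations are given as [roll, pitch, yaw] about the fixed x, y, z axes, in that order (R = Rz(yaw) Ry(pitch) Rx(roll)).
In Python, from rig import r gives the robot as it stands.
- The arm moves only by the tool carry_out, never from a script. Its arguments are lists of equal length, an entry for each row: "delta_pos": the shift along the tool's x, y, z in m, a list of three; "rot": the turn, a rotation vector about the tool's x, y, z in degrees, a list of three. A call has 1 to 8 rows; each row is the pose to reach, as a shift and turn from the pose commanded when the call began, along the tool's axes at that moment; what a row does not reach only later rows make up. A row lasts 1/8 s, in which the tool goes at most 62.5 mm and 10.7 degrees, less where a joint would pass 70% of its speed; a pose out of reach is approached as far as the arm can. A call with a gripper value outside its range is refused whole. "claw" is the finger opening in m, from 0 to 0.0854, set as the call begins (left out, the last holds). The fingers move at their own pace and stop on an object; "grip_force" is the grip in N (left out, the last holds). Time passes only in rows, so rows that repeat a pose let the fingers close. It gives the time, the measured TCP pose, the force, the opening and the grip force at its end, in the units of the state.
- r.sense(): the state, without advancing time (a new reading comes with each control period).
- r.grab_frame(name): name is "scene" or "top"; returns the picture (400x640x3 uint8, blue, green, red); there is no depth.
- r.camera_info(name): a dict with "fx", "fy", "cx", "cy" (pixels), "pose" (4x4, takes a point from camera to world coordinates). Camera axes: x right, y down, z forward; pixel columns grow to the right and rows downward; lengths in mm; the calibration is good to about 2 mm. A picture is of the moment at which its call begins. camera_info takes no time and is no camera call.
- r.sign_off(): hands the job in; it is judged then, once.
Trained networks look in the newest picture that a camera, given by its name, has taken for a name from the list of things; names that differ only in an ending like _2 or _b are one class to them, and where a whole thing is asked for, a point or a joint stands for the part that bears it (a point fixed in the world has none). Each returns a list of dicts, best first, with "p" (0 to 1); they miss things now and then, are a little off and sometimes report something else, mostly with a low value. They report only what shows in the picture. A call takes as long as a camera call. They do not tell look-alikes from the thing itself.
- r.recognise(thing, camera): "box" ([left, top, right, bottom] in pixels, round what is visible of it).
- r.cut_out(thing, camera): "mask" (400x640 bool, what is visible of it) and "box" ([left, top, right, bottom] in pixels, round what is visible of it).
The state is a dict: "clock": time; "qpos": joint angles; "qvel": joint speeds; "joint_efforts": joint torques, N m; "eef_pos": TCP position; "tcp_rot": TCP orientation; "contact_force": force on the tool from outside, world axes, zero at the start; "wrist_torque": the same for the moment, N m; "opening": opening from 0.0 (shut) to 1.0 (fully open); "grasp_force": force on a finger pad.
Only numpy, scipy, OpenCV 4.12 (cv2) and the standard library are available. Lean on these libraries where they do the work, as an engineer would, in place of code of your own. Each camera call takes 0.05 s, during which the arm holds its last target. There are 200 camera calls.

## Working session

There is one attempt and no reset: what is moved stays moved. The work goes in short steps, Python scripts to look and compute and a tool call to move; the robot and the scene stay as the last step left them, time stands still between calls to the robot, and variables do not carry over. Pictures are saved under pics/ and viewed, at most 10 in all, crops included, and the job is handed in when it is done.

Besides the shell and the picture viewer there is one more tool, called after ">>>" in YAML: its name, and indented under it one key for each argument. carry_out: Moves the arm, as the interface text tells. Its arguments: {"type":"object","properties":{"delta_pos":{"type":"array","items":{"type":"array","items":{"type":"number"}}},"rot":{"type":"array","items":{"type":"array","items":{"type":"number"}}},"claw":{"type":"number"},"grip_force":{"type":"number"}},"required":["delta_pos","rot"]}

```bash
ls; mkdir -p pics
python3 - <<'E'
from rig import r
import cv2,numpy as np
a=r.grab_frame("scene");b=r.grab_frame("top")
cv2.imwrite("pics/s0.png",a);cv2.imwrite("pics/t0.png",b)
for c in("scene","top"):
  i=r.camera_info(c);print(c,i["fx"],i["fy"],i["cx"],i["cy"]);print(np.round(i["pose"],3))
  for n in("key_handle","stand","locker","lock","stamp"):
    print(n,[(np.round(d["box"]),round(d["p"],2)) for d in r.recognise(n,c)])
print(r.sense(),r.tips_ahead)
E
```

```text
pics
scene 428.6886989511782 428.6886989511782 320.36240733269017 203.01360913288354
[[ 7.670000e-01  3.440000e-01 -5.410000e-01  1.254778e+03]
 [ 6.410000e-01 -4.080000e-01  6.500000e-01 -8.275540e+02]
 [ 3.000000e-03 -8.460000e-01 -5.330000e-01  7.990730e+02]
 [ 0.000000e+00  0.000000e+00  0.000000e+00  1.000000e+00]]
key_handle [(array([385., 170., 419., 213.]), 0.95), (array([348., 166., 373., 186.]), 0.63), (array([302., 168., 340., 209.]), 0.58)]
stand [(array([342., 180., 375., 206.]), 0.81), (array([370., 153., 392., 178.]), 0.72)]
locker [(array([215., 233., 310., 318.]), 0.9)]
lock [(array([246., 234., 276., 257.]), 0.88)]
stamp [(array([288., 202., 297., 224.]), 0.58)]
top 386.23928969509285 386.23928969509285 320.1369591934649 203.28515917976804
[[-1.300000e-02 -9.780000e-01  2.080000e-01  3.456180e+02]
 [-1.000000e+00  1.400000e-02  3.000000e-03 -1.226000e+01]
 [-6.000000e-03 -2.080000e-01 -9.780000e-01  1.188247e+03]
 [ 0.000000e+00  0.000000e+00  0.000000e+00  1.000000e+00]]
key_handle [(array([254., 227., 288., 260.]), 0.78), (array([215., 211., 240., 229.]), 0.59)]
s
[... 308 characters left out ...]
.46)]
{'clock': 0.6, 'qpos': array([ 1.18959431e+00,  3.52983703e-01,  1.63340744e+00,  3.85392304e-06,
        1.15521898e+00, -2.39889860e-03]), 'qvel': array([-0.00070437,  0.00017357,  0.00236521, -0.00036643,  0.00149404,
        0.00214359]), 'joint_efforts': array([ 3.62282117e-04, -6.04868960e+01, -3.42310059e+01,  1.23691925e-04,
        1.33617086e-03,  1.09983131e-05]), 'eef_pos': array([231.12608903, 580.68646055, 256.28796551]), 'tcp_rot': array([-3.14157519e+00, -3.56775520e-06,  2.76278798e+00]), 'contact_force': array([ 0.06002411, -0.44982872,  0.40842578]), 'wrist_torque': array([ 0.0141697 ,  0.00072407, -0.00407762]), 'grasp_force': 0.0, 'opening': 1.001221908198639} 25.0
```

View pics/s0.png

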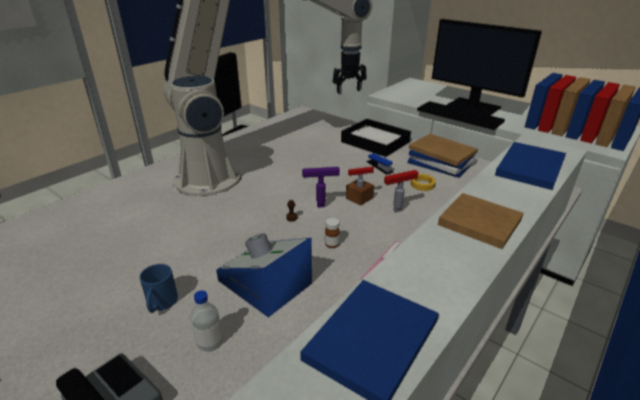

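View pics/t0.png

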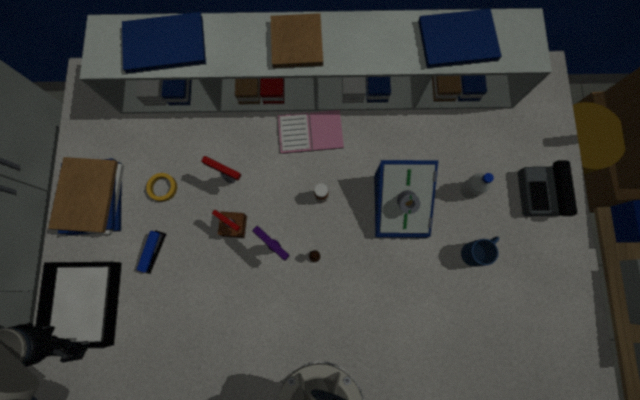

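The small red key stands in the stand: scene (360,172), top (227,220). The purple key is at top (270,242) and the larger red one at (221,167). The locker's low side faces the robot, with the collar at top (408,202) and green lines at (408,177) and (405,221).

```bash
cat > h.py <<'E'
from rig import r
import cv2,numpy as np
from scipy.spatial.transform import Rotation as R
def ray(c,u,v):
    i=r.camera_info(c);P=np.array(i["pose"])
    return P[:3,3],P[:3,:3]@np.array([(u-i["cx"])/i["fx"],(v-i["cy"])/i["fy"],1])
def atz(c,u,v,z):
    o,d=ray(c,u,v);return o+d*(z-o[2])/d[2]
def tri(p,q):
    o,d=ray("scene",*p);o2,d2=ray("top",*q)
    s=np.linalg.lstsq(np.c_[d,-d2],o2-o,rcond=None)[0]
    a,b=o+d*s[0],o2+d2*s[1];return (a+b)/2,np.linalg.norm(a-b)
def proj(c,X):
    i=r.camera_info(c);P=np.linalg.inv(i["pose"]);x=P[:3,:3]@X+P[:3,3]
    return np.array([i["fx"]*x[0]/x[2]+i["cx"],i["fy"]*x[1]/x[2]+i["cy"]])
def blob(img,box,kind):
    x0,y0,x1,y1=box;c=img[y0:y1,x0:x1].astype(int);b,g,rr=c[...,0],c[...,1],c[...,2]
    m={"red":(rr>1.8*g+15)&(rr>1.8*b+15)&(rr>70),"green":(g>1.3*rr+10)&(g>1.25*b+8)}[kind]
    ys,xs=np.nonzero(m);return np.c_[xs+x0,ys+y0].astype(float)
E
python3 - <<'E'
from h import *
s=r.grab_frame("scene");t=r.grab_frame("top")
a=blob(s,(343,160,378,190),"red");b=blob(t,(208,205,246,236),"red")
print(len(a),a.mean(0),len(b),b.mean(0),a.min(0),a.max(0),b.min(0),b.max(0))
print("handle tri",tri(a.mean(0),b.mean(0)),"top@110",atz("top",*b.mean(0),110))
u,sv,vt=np.linalg.svd(b-b.mean(0));d=vt[0]
p=atz("top",*(b.mean(0)+12*d),118)-atz("top",*(b.mean(0)-12*d),118);print("yaw",np.degrees(np.arctan2(p[1],p[0])),sv)
u,sv,vt=np.linalg.svd(a-a.mean(0));d=vt[0]
p=atz("scene",*(a.mean(0)+12*d),115)-atz("scene",*(a.mean(0)-12*d),115);print("yaw scene",np.degrees(np.arctan2(p[1],p[0])),sv)
g=blob(t,(372,155,440,242),"green");print(len(g));
g1=g[g[:,1]<200];g2=g[g[:,1]>=200];print(g1.mean(0),g2.mean(0),g1.min(0),g1.max(0),g2.min(0),g2.max(0))
for n in("lock","locker"):
  for c in("scene","top"):
    q=r.cut_out(n,c)[0];m=q["mask"];ys,xs=np.nonzero(m);print(n,c,q["p"],q["box"],xs.mean(),ys.mean())
cv2.imwrite("pics/c1.png",np.hstack([cv2.resize(t[150:250,365:445],(400,500),interpolation=2),cv2.resize(s[225:325,210:290],(400,500),interpolation=2)]))
E
```

```text
130 [360.47692308 170.46153846] 130 [225.04615385 219.4       ] [349. 167.] [372. 174.] [213. 211.] [237. 229.]
handle tri (array([530.44969638, 259.33674823, 112.65124222]), np.float64(3.73908035393341)) top@110 [532.3152165  261.36302026 110.        ]
yaw -124.80856762112582 [95.51724709 14.67578228]
yaw scene -124.17181282677514 [79.05858641 17.67705791]
78
[408.38095238 178.66666667] [405.05555556 219.5       ] [407. 170.] [410. 198.] [404. 211.] [409. 227.]
lock scene 0.63 [244.6, 233.7, 272.4, 256.9] 258.234273318872 245.98698481561823
lock top 0.96 [396.9, 189.6, 421.7, 214.9] 408.92326139088726 201.74100719424462
locker scene 0.96 [213.5, 231.7, 309.6, 319.1] 269.26329889016455 272.40872560275545
locker top 0.64 [374.2, 157.4, 437.6, 241.0] 404.7813581314879 198.06509515570934
```

View pics/c1.png

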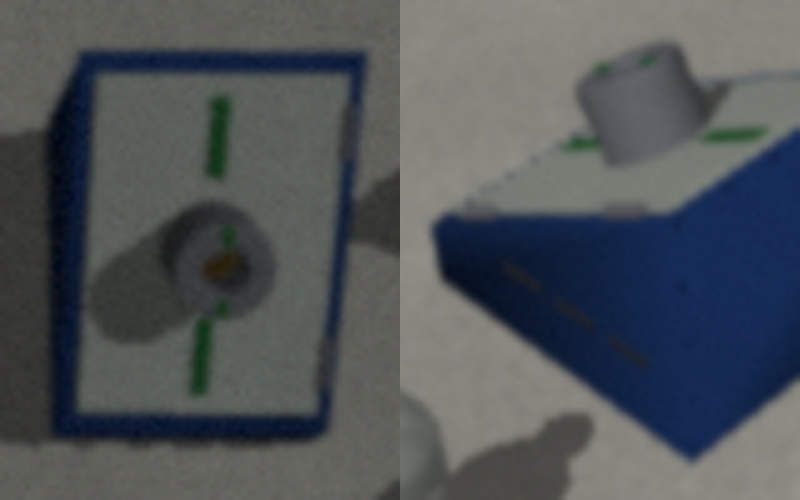

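The crop shows the collar mouth at top about (410,203), with rim dabs at (410.8,197.2) and (409.2,211.8). Brass is visible in the bore. The locker's scene corners are (217,271), (264,268) and (268.4,317). Next I fit the locker pose to these.

```bash
cat >> h.py <<'E'
from scipy.optimize import least_squares
S30,C30=.5,np.cos(np.pi/6)
Rl=R.from_euler('y',-30,degrees=True)  # lock axes in locker: x up slope, z leaning to -x
def lockframe(p):
    Rz=R.from_euler('z',p[2]);Rk=Rz*Rl
    mid=np.array([0,0,97.7])+Rl.apply([0,0,46.5])
    return np.array([p[0],p[1],0])+Rz.apply(mid),Rk
E
python3 - <<'E'
from h import *
obs=[("scene",(217.2,271),"b",(-100,-80,40)),("scene",(264,268),"b",(100,-80,155)),("scene",(268.4,317),"b",(100,-80,0)),
("top",(381.4,160.4),"b",(100,80,155)),("top",(438.2,160.4),"b",(100,-80,155)),("top",(376,237.5),"b",(-100,80,0)),
("top",(410.8,197.2),"l",1),("top",(409.2,211.8),"l",-1),
("scene",(210+(603-400)/5,225+68/5),"l",-1),("scene",(210+(648-400)/5,225+61/5),"l",1)]
def res(p,full=False):
    o,Rk=lockframe(p);e=[]
    for c,uv,k,X in obs:
        W=np.array([p[0],p[1],0])+R.from_euler('z',p[2]).apply(X) if k=="b" else o+Rk.apply([X*p[3],0,0])
        e.append(proj(c,W)-np.array(uv)-.5*0)
    return np.array(e) if full else np.ravel(e)
s=least_squares(res,[600,-230,0,25],loss="soft_l1",x_scale=[100,100,.1,10]);print(s.x);print(np.round(res(s.x,True),1))
o,Rk=lockframe(s.x);print("mouth",o,"yaw deg",np.degrees(s.x[2]))
print("proj mouth",proj("top",o),proj("scene",o))
for n,bx in (("top",(408.38,178.67)),("top",(405.05,219.5))):
  # line points vs model: intersect ray w/ slope plane
  oo,d=ray(n,*bx);pl=o-Rk.apply([0,0,46.5]);nz=Rk.apply([0,0,1]);X=oo+d*((pl-oo)@nz)/(d@nz);print("green in lock frame",Rk.inv().apply(X-o))
t=np.mean([r.grab_frame("top").astype(float) for _ in range(8)],0);np.save("t.npy",t)
s_=np.mean([r.grab_frame("scene").astype(float) for _ in range(8)],0);np.save("s.npy",s_)
f=lambda im,x,y,w,h:cv2.resize(np.clip(im[y:y+h,x:x+w]*1.6,0,255).astype(np.uint8),(400,400),interpolation=cv2.INTER_CUBIC)
cv2.imwrite("pics/c2.png",np.hstack([f(t,390,183,40,40),f(s_,238,225,40,40)]))
E
```

```text
[ 5.85758379e+02 -2.58379068e+02 -1.66964738e-02  2.13682249e+01]
[[-1.6 -1.5]
 [ 0.2  1.3]
 [-0.   0.5]
 [-0.7 -0.4]
 [-0.2 -0.3]
 [-0.8  0.4]
 [-0.2 -0.2]
 [ 0.2 -0.1]
 [-0.4 -0.4]
 [-0.3  0. ]]
mouth [ 562.51161944 -257.99089301  137.97018128] yaw deg -0.9566374840023034
proj mouth [409.99389724 204.38449832] [254.70970631 237.72644809]
green in lock frame [ 61.60401622  -0.93676688 -46.5       ]
green in lock frame [-61.98641255   0.10777383 -46.5       ]
```

View pics/c2.png

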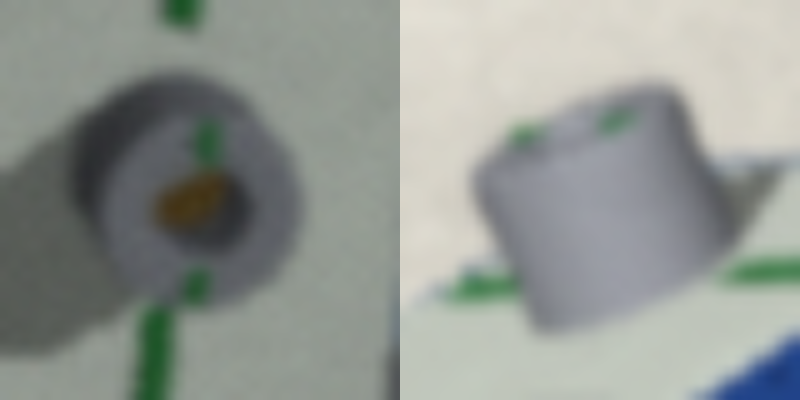

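```bash
cat >> h.py <<'E'
def plan(pos,rot,ref=None):
    s=r.sense();p,q=(s["eef_pos"],R.from_euler('xyz',s["tcp_rot"])) if ref is None else ref
    print("d_m",np.round(q.inv().apply(np.array(pos)-p)/1000,4),"rot",np.round((q.inv()*rot).as_rotvec(degrees=True),2))
def tf(yaw,pitchlist=None): return R.from_euler('xyz',[180,0,yaw],degrees=True)
E
python3 - <<'E'
from h import *
print(atz("top",225.05,219.4,117))
plan([530.5,259.8,230],tf(55.5))
E
```

```text
[531.10302108 259.57581369 117.        ]
d_m [-0.3968 -0.1875  0.0263] rot [  0.    0.  102.8]
```

>>> carry_out:
  delta_pos:
    - [-0.3968,-0.1875,0.0263]
    - [-0.3968,-0.1875,0.0263]
    - [-0.3968,-0.1875,0.0263]
    - [-0.3968,-0.1875,0.0263]
    - [-0.3968,-0.1875,0.0263]
    - [-0.3968,-0.1875,0.0263]
    - [-0.3968,-0.1875,0.0263]
    - [-0.3968,-0.1875,0.0263]
  rot:
    - [0,0,12.85]
    - [0,0,25.7]
    - [0,0,38.5]
    - [0,0,51.4]
    - [0,0,64.3]
    - [0,0,77.1]
    - [0,0,90]
    - [0,0,102.8]
  claw: 0.05
  grip_force: 60

```text
clock: 2.7
eef_pos: [533.0, 256.5, 229.7]
tcp_rot: [3.141, 0.0, 1.252]
contact_force: [0.0, 0.2, 0.2]
opening: 0.585
grasp_force: 0.0
```

Run:
```python
from h import *
print(r.sense()["eef_pos"],r.sense()["qpos"],r.sense()["clock"])
plan([530.7,259.6,230],tf(55.5));plan([530.7,259.6,116],tf(55.5))
```

```text
[532.99234002 256.47421005 229.74492427] [ 4.46404046e-01  3.27774506e-01  1.73342169e+00 -9.45263313e-04
  1.08006896e+00  7.65483699e-01] 2.7
d_m [ 0.0023 -0.0032 -0.0003] rot [5.000e-02 1.000e-02 1.624e+01]
d_m [ 0.0023 -0.0032  0.1137] rot [5.000e-02 1.000e-02 1.624e+01]
```

>>> carry_out:
  delta_pos:
    - [0,0,0]
    - [0,0,0]
    - [0,0,0]
  rot:
    - [0,0,10]
    - [0,0,17.2]
    - [0,0,17.2]

```text
clock: 3.08
eef_pos: [530.5, 259.7, 230.0]
tcp_rot: [3.142, -0.0, 0.963]
contact_force: [-0.2, -0.1, 0.5]
opening: 0.588
grasp_force: 0.0
```

Run:
```python
from h import *
print(r.sense()["eef_pos"])
plan([530.7,259.6,116],tf(55.5))
```

```text
[530.51552464 259.66758053 229.99185524]
d_m [0.     0.0002 0.114 ] rot [ 0.   -0.   -0.31]
```

Tracking is good, so I descend.

>>> carry_out:
  delta_pos:
    - [0,0,0.04]
    - [0,0,0.08]
    - [0,0,0.1]
    - [0,0,0.114]
    - [0,0,0.114]
    - [0,0,0.114]
  rot:
    - [0,0,0]
    - [0,0,0]
    - [0,0,0]
    - [0,0,0]
    - [0,0,0]
    - [0,0,0]

```text
clock: 3.82
eef_pos: [531.1, 260.1, 116.9]
tcp_rot: [3.141, -0.001, 0.963]
contact_force: [-0.9, -0.6, -0.6]
opening: 0.589
grasp_force: 0.0
```

>>> carry_out:
  delta_pos:
    - [0,0,0]
    - [0,0,0]
    - [0,0,0]
    - [0,0,0]
    - [0,0,0]
    - [0,0,0]
  rot:
    - [0,0,0]
    - [0,0,0]
    - [0,0,0]
    - [0,0,0]
    - [0,0,0]
    - [0,0,0]
  claw: 0.0
  grip_force: 60

```text
clock: 4.58
eef_pos: [530.6, 260.2, 116.8]
tcp_rot: [-3.142, -0.001, 0.962]
contact_force: [-2.0, 1.0, 6.3]
opening: 0.176
grasp_force: 58.5
```

>>> carry_out:
  delta_pos:
    - [0,0,-0.03]
    - [0,0,-0.07]
    - [0,0,-0.12]
    - [0,0,-0.17]
    - [0,0,-0.2]
    - [0,0,-0.2]
    - [0,0,-0.2]
  rot:
    - [0,0,0]
    - [0,0,0]
    - [0,0,0]
    - [0,0,0]
    - [0,0,0]
    - [0,0,0]
    - [0,0,0]

```text
clock: 5.45
eef_pos: [529.7, 259.4, 314.3]
tcp_rot: [-3.141, 0.002, 0.963]
contact_force: [0.1, 0.1, -3.1]
opening: 0.171
grasp_force: 59.4
```

```bash
cat >> h.py <<'E'
# mouth and lock axes; key in tool: key x = tool x, key z = -tool z ; tip at tool (ox,0,zt)
o,Rk=np.array([562.5,-258.0,138.0]),R.from_euler('z',-1.2,degrees=True)*Rl
def keypose(ang,h,ox=0,lat=(0,0),zt=106):
    """TCP pose: key x at ang(deg, tool x = key x) in lock frame, tip h mm outside mouth (neg inside)"""
    Rt=Rk*R.from_euler('z',ang,degrees=True)*R.from_euler('x',180,degrees=True)
    tip=o+Rk.apply([lat[0],lat[1],h]);return tip-Rt.apply([ox,0,zt]),Rt
E
python3 - <<'E'
from h import *
s=r.sense();print(s["eef_pos"],s["qpos"],s["contact_force"],s["wrist_torque"])
t=r.grab_frame("top");sc=r.grab_frame("scene");T=s["eef_pos"];print(proj("top",T),proj("scene",T))
f=lambda im,c:cv2.resize(im[int(c[1])-40:int(c[1])+40,int(c[0])-40:int(c[0])+40],(400,400),interpolation=2)
cv2.imwrite("pics/g1.png",np.hstack([f(t,proj("top",T)),f(sc,proj("scene",T-[0,0,50]))]))
P,Q=keypose(105,60);print(P,Q.as_euler('xyz'));plan(P,Q)
E
```

```text
[529.71072015 259.36470581 314.34865115] [ 4.52799777e-01  2.49648577e-01  1.64430021e+00 -4.31295127e-05
  1.24983627e+00  1.06101188e+00] [ 0.13898426  0.13482736 -3.12923835] [0.03154748 0.01820829 0.00043509]
[204.06619886 205.72458868] [364.22365238 113.77178904]
[ 479.51820327 -256.26177915  281.76021703] [2.6328741  0.12977347 1.77786766]
d_m [-0.4517  0.2535  0.033 ] rot [-30.65   5.12 -47.47]
```

View pics/g1.png

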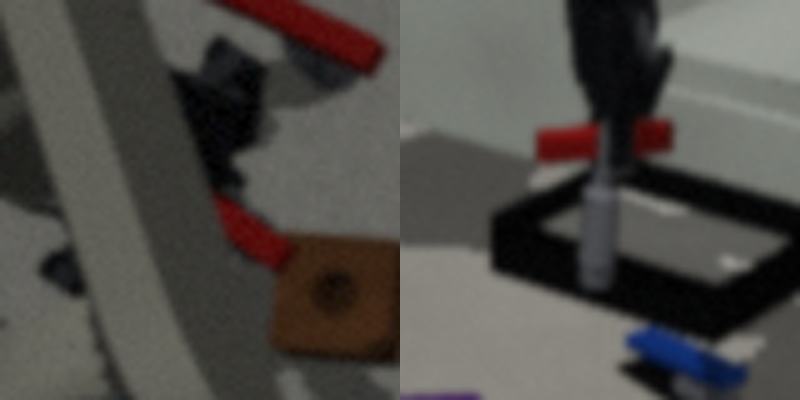

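The key is held by its bar and hangs straight. Next I measure its offset from the tool in the scene picture.

Run:
```python
from h import *
s=r.sense();T=s["eef_pos"];q=R.from_euler('xyz',s["tcp_rot"])
sc=np.mean([r.grab_frame("scene").astype(float) for _ in range(4)],0)
c=proj("scene",T-[0,0,6]);a=blob(sc,(int(c[0])-25,int(c[1])-20,int(c[0])+25,int(c[1])+25),"red")
print("grasp px",c,"red",len(a),a.min(0),a.max(0),a.mean(0))
for x in(-45,45): print("model bar end",proj("scene",T+q.apply([x,0,6])))
d=(proj("scene",T+q.apply([10,0,6]))-proj("scene",T+q.apply([0,0,6])))/10;print("px/mm along tool x",d)
# shank profile at rows below
for z in (50,60,70,80,90):
    m=proj("scene",T+q.apply([0,0,z]));row=sc[int(round(m[1])),int(m[0])-9:int(m[0])+10].mean(1);print(z,np.round(m,1),np.round(row).astype(int))
print([proj("scene",T+q.apply([0,0,z]))[1] for z in (96,106)], np.round(sc[150:172,int(m[0])].mean(1)))
```

```text
grasp px [364.07487014 115.70468567] red 80 [351. 112.] [376. 119.] [358.5875 115.75  ]
model bar end [350.62249171 116.98753501]
model bar end [377.31559956 114.4397341 ]
px/mm along tool x [ 0.29608194 -0.0282604 ]
50 [363.2 128.7] [  9  17  28  43  55  59  68  74  78  76  73  67  69  82  89  93  98 101
 108]
60 [363.1 131.6] [84 89 91 92 86 76 74 76 76 74 70 66 70 87 92 92 91 92 92]
70 [362.9 134.5] [51 62 69 77 83 81 74 74 76 77 74 69 64 71 86 91 92 92 92]
80 [362.7 137.3] [ 6  5  4  6  9 28 56 72 77 76 71 66 62 69 80 85 88 90 90]
90 [362.5 140.1] [ 5  7  7  7 10 26 53 70 74 73 68 61 45 21 10 11 19 26 36]
[np.float64(141.83040602019133), np.float64(144.62371008402755)] [121. 132. 134. 133. 132. 132. 132. 132. 132. 133. 134. 134. 134. 134.
 133. 131. 131. 131. 132. 132. 132. 132.]
```

>>> carry_out:
  delta_pos:
    - [-0.04,0.022,0]
    - [-0.09,0.05,0.0]
    - [-0.145,0.081,0.0]
    - [-0.2,0.112,0.005]
    - [-0.255,0.143,0.01]
    - [-0.31,0.174,0.017]
    - [-0.36,0.202,0.024]
    - [-0.4,0.2245,0.03]
  rot:
    - [-2,0.4,-4]
    - [-5,0.9,-9]
    - [-9,1.5,-15]
    - [-13,2.2,-21]
    - [-17,2.9,-27]
    - [-21,3.6,-33]
    - [-25,4.2,-39]
    - [-28,4.7,-44]

```text
clock: 6.75
eef_pos: [490.5, -157.3, 289.5]
tcp_rot: [2.699, 0.076, 1.679]
contact_force: [1.0, 0.5, -2.5]
opening: 0.179
grasp_force: 59.4
```

>>> carry_out:
  delta_pos:
    - [0,0,0]
    - [0,0,0]
  rot:
    - [0,0,0]
    - [0,0,0]

```text
clock: 7.0
eef_pos: [491.0, -155.7, 289.6]
tcp_rot: [2.702, 0.074, 1.675]
contact_force: [0.2, 0.9, -1.4]
opening: 0.178
grasp_force: 59.4
```

Run:
```python
from h import *
s=r.sense();print(s["eef_pos"],s["qpos"],s["contact_force"],s["wrist_torque"])
for h in(60,15):
  P,Q=keypose(105,h);plan(P,Q)
```

```text
[ 490.98791009 -155.7129709   289.56588953] [-0.40151514 -0.04164751  2.10523268  0.24071381  0.67038905 -0.68049262] [ 0.19303465  0.89643914 -1.4091144 ] [0.03025754 0.36759556 0.00725135]
d_m [-0.098  -0.0262  0.0043] rot [-4.53 -0.18 -6.68]
d_m [-0.0979 -0.0227  0.0492] rot [-4.53 -0.18 -6.68]
```

>>> carry_out:
  delta_pos:
    - [-0.04,-0.01,0.0]
    - [-0.08,-0.02,0.002]
    - [-0.098,-0.0262,0.0043]
    - [-0.098,-0.0262,0.0043]
    - [-0.098,-0.0262,0.0043]
    - [-0.098,-0.0262,0.0043]
  rot:
    - [-2,-0.1,-3]
    - [-4,-0.2,-6]
    - [-4.5,-0.2,-6.7]
    - [-4.5,-0.2,-6.7]
    - [-4.5,-0.2,-6.7]
    - [-4.5,-0.2,-6.7]

```text
clock: 7.75
eef_pos: [480.4, -255.2, 282.3]
tcp_rot: [2.633, 0.131, 1.782]
contact_force: [-0.0, -0.2, -2.5]
opening: 0.174
grasp_force: 59.4
```

Run:
```python
from h import *
s=r.sense();T=s["eef_pos"];q=R.from_euler('xyz',s["tcp_rot"]);print(T,s["qpos"],s["contact_force"],s["wrist_torque"])
for h in(60,15):
  P,Q=keypose(105,h);plan(P,Q)
t=r.grab_frame("top");sc=r.grab_frame("scene")
tip=T+q.apply([0,0,106])
print("tip",tip,proj("top",tip),proj("scene",tip),"mouth",proj("top",o),proj("scene",o))
f=lambda im,c:cv2.resize(np.clip(1.5*im[int(c[1])-30:int(c[1])+30,int(c[0])-30:int(c[0])+30].astype(float),0,255).astype(np.uint8),(400,400),interpolation=2)
print([int(x) for x in proj("top",o)],[int(x) for x in proj("scene",tip)])
cv2.imwrite("pics/l1.png",np.hstack([f(t,proj("top",o)),f(sc,proj("scene",tip))]))
```

```text
[ 480.42995261 -255.19390702  282.30658806] [-0.66867731  0.02603029  2.08539712  0.51300436  0.66410601 -1.26351053] [-0.00596852 -0.19805517 -2.52248303] [0.00209842 0.4429463  0.00370899]
d_m [-0.0008 -0.0013  0.    ] rot [ 0.04 -0.03  0.24]
d_m [-0.0008 -0.0013  0.045 ] rot [ 0.04 -0.03  0.24]
tip [ 533.47579387 -256.23912813  190.54032935] [414.43899879 211.10384382] [245.74144864 216.31544154] mouth [409.99981914 204.38634379] [254.70304621 237.71697832]
[409, 204] [245, 216]
```

View pics/l1.png

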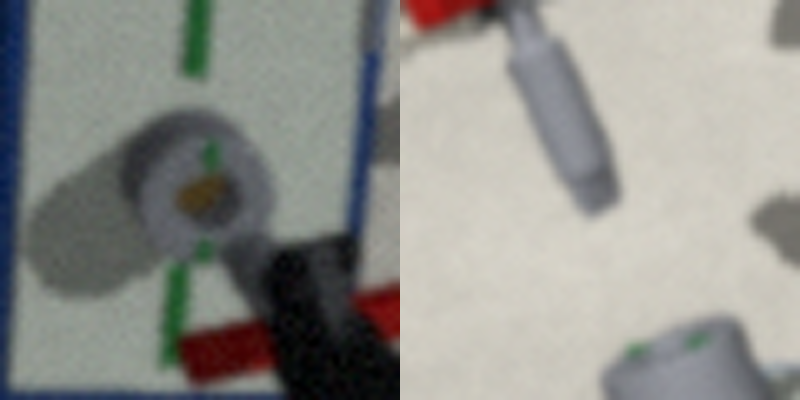

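The tip shows at top (414.2,210.7), as predicted. In the scene it is at about (244.7,216.7), roughly 1 px left of prediction. I'll shift about 1 mm along tool x and approach.

>>> carry_out:
  delta_pos:
    - [0.0,-0.001,0.02]
    - [0.0,-0.001,0.04]
    - [0.0,-0.001,0.054]
    - [0.0,-0.001,0.054]
    - [0.0,-0.001,0.054]
  rot:
    - [0,0,0]
    - [0,0,0]
    - [0,0,0]
    - [0,0,0]
    - [0,0,0]

```text
clock: 8.48
eef_pos: [506.3, -257.2, 235.3]
tcp_rot: [2.632, 0.132, 1.78]
contact_force: [0.2, -0.9, -1.6]
opening: 0.174
grasp_force: 59.3
```

```bash
cat >> h.py <<'E'
def st(ang=None,h=None,ox=0,lat=(0,0)):
    s=r.sense();q=R.from_euler('xyz',s["tcp_rot"]);tip=s["eef_pos"]+q.apply([0,0,106])
    print("clk",round(s["clock"],2),"tip in lock",np.round(Rk.inv().apply(tip-o),1),"key ang",np.round((Rk.inv()*q*R.from_euler('x',180,degrees=True)).as_euler('xyz',degrees=True),1),
     "F tool",np.round(q.inv().apply(s["contact_force"]),1),"M tool",np.round(q.inv().apply(s["wrist_torque"]),2),"q6",np.round(s["qpos"][3:],2))
    if h is not None: plan(*keypose(ang,h,ox,lat))
E
python3 - <<'E'
from h import *
st(105,5)
t=r.grab_frame("top");sc=r.grab_frame("scene")
f=lambda im,c:cv2.resize(np.clip(1.5*im[int(c[1])-25:int(c[1])+25,int(c[0])-25:int(c[0])+25].astype(float),0,255).astype(np.uint8),(400,400),interpolation=2)
cv2.imwrite("pics/l2.png",np.hstack([f(t,(410,204)),f(sc,(254,237))]))
E
```

```text
clk 8.47 tip in lock [ 0.  -0.4  6.4] key ang [ -0.    0.  105.2] F tool [-0.7 -0.8  1.5] M tool [0.44 0.12 0.03] q6 [ 0.58  0.55 -1.32]
d_m [0.0004 0.0002 0.0014] rot [0.05 0.03 0.18]
```

View pics/l2.png

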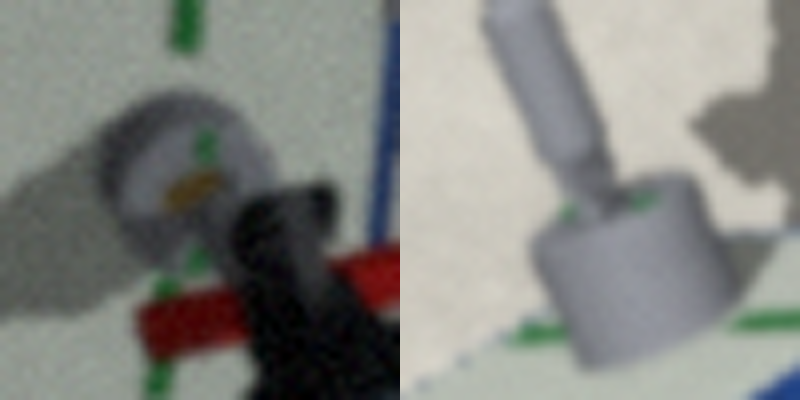

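The tip sits between the dabs (scene about 600,205, with the dabs at 570 and 645), so it is centred over the mouth. I insert gently.

>>> carry_out:
  delta_pos:
    - [0.0,0,0.006]
    - [0,0,0.012]
    - [0,0,0.018]
    - [0,0,0.018]
  rot:
    - [0,0,0]
    - [0,0,0]
    - [0,0,0]
    - [0,0,0]

```text
clock: 9.07
eef_pos: [515.2, -257.2, 218.5]
tcp_rot: [2.633, 0.131, 1.781]
contact_force: [-0.4, 0.1, -2.4]
opening: 0.178
grasp_force: 59.4
```

```bash
python3 -c "
from h import *
st()"
```

```text
clk 9.07 tip in lock [ -0.8  -0.2 -12.6] key ang [  0.   -0.  105.2] F tool [ 0.5 -1.5  1.9] M tool [0.42 0.09 0.02] q6 [ 0.61  0.52 -1.35]
```

>>> carry_out:
  delta_pos:
    - [0.0,0,0.003]
    - [0,0,0.006]
    - [0,0,0.009]
    - [0,0,0.009]
  rot:
    - [0,0,0]
    - [0,0,0]
    - [0,0,0]
    - [0,0,0]

```text
clock: 9.57
eef_pos: [519.4, -256.9, 210.8]
tcp_rot: [2.633, 0.13, 1.781]
contact_force: [1.0, 3.2, -4.2]
opening: 0.176
grasp_force: 59.2
```

```bash
python3 -c "
from h import *
st()"
```

```text
clk 9.57 tip in lock [ -0.9   0.3 -21.4] key ang [ 0.000e+00 -1.000e-01  1.052e+02] F tool [ 3.5 -0.4  4.1] M tool [ 0.36  0.97 -0.01] q6 [ 0.63  0.5  -1.36]
```

>>> carry_out:
  delta_pos:
    - [0.001,0,0.0]
    - [0.001,0,0.003]
    - [0.001,0,0.006]
    - [0.001,0,0.006]
  rot:
    - [0,0,0]
    - [0,0,0]
    - [0,0,0]
    - [0,0,0]

```text
clock: 10.07
eef_pos: [522.6, -256.6, 205.9]
tcp_rot: [2.633, 0.131, 1.78]
contact_force: [0.4, 3.0, -4.9]
opening: 0.177
grasp_force: 59.3
```

```bash
python3 -c "
from h import *
st()"
```

```text
clk 10.07 tip in lock [ -0.6   0.6 -27.2] key ang [ -0.    0.  105.2] F tool [ 3.5 -1.3  4.4] M tool [ 0.4   0.78 -0.01] q6 [ 0.64  0.49 -1.37]
```

>>> carry_out:
  delta_pos:
    - [0.001,0,0.0]
    - [0.0015,0,0.002]
    - [0.0015,0,0.003]
    - [0.0015,0,0.003]
  rot:
    - [0,0,0]
    - [0,0,0]
    - [0,0,0]
    - [0,0,0]

```text
clock: 10.58
eef_pos: [524.0, -255.6, 203.6]
tcp_rot: [2.632, 0.132, 1.78]
contact_force: [0.2, 0.0, -2.9]
opening: 0.174
grasp_force: 59.4
```

```bash
python3 -c "
from h import *
st()"
```

```text
clk 10.57 tip in lock [ -0.5   1.5 -29.9] key ang [-1.000e-01  1.000e-01  1.052e+02] F tool [ 0.3 -1.2  2.6] M tool [ 0.44  0.18 -0.  ] q6 [ 0.64  0.48 -1.37]
```

>>> carry_out:
  delta_pos:
    - [0,0,0.001]
    - [0,0,0.002]
    - [0,0,0.002]
  rot:
    - [0,0,0]
    - [0,0,0]
    - [0,0,0]

```text
clock: 10.95
eef_pos: [524.7, -255.2, 201.6]
tcp_rot: [2.633, 0.132, 1.78]
contact_force: [0.3, -0.0, -1.9]
opening: 0.177
grasp_force: 59.4
```

```bash
python3 -c "
from h import *
st()"
```

```text
clk 10.95 tip in lock [ -0.9   2.  -32. ] key ang [ -0.    0.  105.2] F tool [ 0.2 -0.7  1.8] M tool [ 0.44  0.13 -0.01] q6 [ 0.65  0.48 -1.38]
```

>>> carry_out:
  delta_pos:
    - [0,0,0.001]
    - [0,0,0.002]
    - [0,0,0.002]
  rot:
    - [0,0,0]
    - [0,0,0]
    - [0,0,0]

```text
clock: 11.32
eef_pos: [525.7, -255.2, 199.8]
tcp_rot: [2.633, 0.131, 1.78]
contact_force: [-0.2, 0.7, -1.5]
opening: 0.174
grasp_force: 59.4
```

```bash
python3 -c "
from h import *
st()"
```

```text
clk 11.32 tip in lock [ -1.    2.  -34.1] key ang [ -0.    0.  105.2] F tool [ 1.  -0.8  1.2] M tool [0.4  0.1  0.02] q6 [ 0.65  0.47 -1.38]
```

>>> carry_out:
  delta_pos:
    - [0,0,0.001]
    - [0,0,0.002]
    - [0,0,0.002]
  rot:
    - [0,0,0]
    - [0,0,0]
    - [0,0,0]

```text
clock: 11.7
eef_pos: [526.7, -255.2, 198.1]
tcp_rot: [2.633, 0.131, 1.78]
contact_force: [0.7, 0.5, -2.5]
opening: 0.177
grasp_force: 59.4
```

```bash
python3 -c "
from h import *
st()"
```

```text
clk 11.7 tip in lock [ -1.   2. -36.] key ang [ -0.    0.  105.2] F tool [ 0.7 -0.5  2.5] M tool [ 0.47  0.09 -0.01] q6 [ 0.66  0.47 -1.38]
```

>>> carry_out:
  delta_pos:
    - [0,0,0.001]
    - [0,0,0.002]
    - [0,0,0.003]
    - [0,0,0.003]
  rot:
    - [0,0,0]
    - [0,0,0]
    - [0,0,0]
    - [0,0,0]

```text
clock: 12.2
eef_pos: [528.2, -255.3, 195.5]
tcp_rot: [2.633, 0.131, 1.78]
contact_force: [0.3, -0.5, -2.8]
opening: 0.175
grasp_force: 59.4
```

```bash
python3 -c "
from h import *
st()"
```

```text
clk 12.2 tip in lock [ -0.9   2.  -39.1] key ang [ -0.    0.  105.2] F tool [-0.2 -1.2  2.6] M tool [0.45 0.05 0.05] q6 [ 0.66  0.46 -1.39]
```

>>> carry_out:
  delta_pos:
    - [0,0,0.001]
    - [0,0,0.002]
    - [0,0,0.003]
    - [0,0,0.003]
  rot:
    - [0,0,0]
    - [0,0,0]
    - [0,0,0]
    - [0,0,0]

```text
clock: 12.7
eef_pos: [529.7, -255.3, 192.9]
tcp_rot: [2.633, 0.131, 1.78]
contact_force: [-0.4, -0.1, -2.2]
opening: 0.17
grasp_force: 59.4
```

Run:
```python
from h import *
st()
t=r.grab_frame("top");sc=r.grab_frame("scene")
f=lambda im,c:cv2.resize(np.clip(1.5*im[int(c[1])-30:int(c[1])+30,int(c[0])-30:int(c[0])+30].astype(float),0,255).astype(np.uint8),(400,400),interpolation=2)
cv2.imwrite("pics/l3.png",np.hstack([f(t,(410,204)),f(sc,(254,227))]))
```

```text
clk 12.7 tip in lock [ -0.9   2.  -42.1] key ang [ -0.    0.  105.2] F tool [ 0.3 -1.5  1.7] M tool [ 0.49  0.15 -0.01] q6 [ 0.67  0.46 -1.4 ]
```

View pics/l3.png

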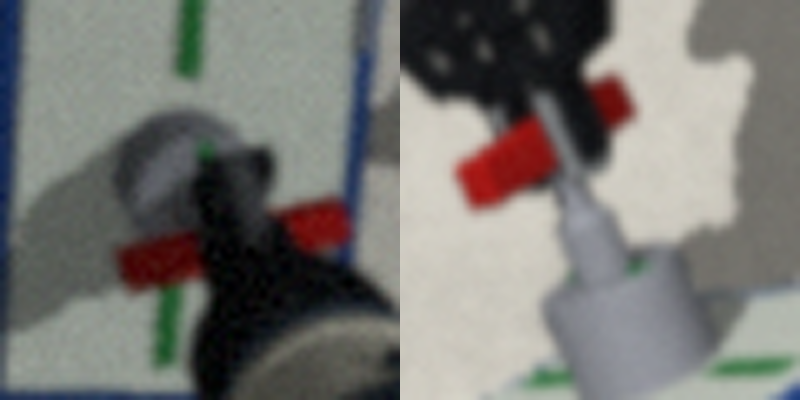

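The shank is deep in the collar with only about 25 mm showing, at scene crop (600,250). The tongue has evidently dropped straight into the slot. I ease down to the bottom.

>>> carry_out:
  delta_pos:
    - [0,0,0.001]
    - [0,0,0.002]
    - [0,0,0.003]
    - [0,0,0.003]
  rot:
    - [0,0,0]
    - [0,0,0]
    - [0,0,0]
    - [0,0,0]

```text
clock: 13.3
eef_pos: [530.9, -255.5, 191.7]
tcp_rot: [2.632, 0.132, 1.78]
contact_force: [-17.1, 2.5, 18.6]
opening: 0.183
grasp_force: 63.5
```

```bash
python3 -c "
from h import *
st()"
```

```text
clk 13.3 tip in lock [ -0.4   1.7 -43.7] key ang [-1.000e-01  1.000e-01  1.052e+02] F tool [  3.5  -4.8 -24.7] M tool [ 1.35  0.58 -0.03] q6 [ 0.67  0.45 -1.4 ]
```

>>> carry_out:
  delta_pos:
    - [0,0,-0.001]
    - [0,0,-0.0015]
    - [0,0,-0.0015]
    - [0,0,-0.0015]
    - [0,0,-0.0015]
  rot:
    - [0,0,0]
    - [0,0,-4]
    - [0,0,-9]
    - [0,0,-14]
    - [0,0,-14]

```text
clock: 13.92
eef_pos: [530.4, -255.5, 191.8]
tcp_rot: [2.674, 0.247, 1.999]
contact_force: [-4.3, -1.0, 0.9]
opening: 0.176
grasp_force: 60.2
```

```bash
python3 -c "
from h import *
st()"
```

```text
clk 13.93 tip in lock [ -0.9   1.8 -43.3] key ang [-0.000e+00  1.000e-01  1.191e+02] F tool [ 0.7 -3.4 -2.9] M tool [0.95 0.19 0.02] q6 [ 0.67  0.46 -1.64]
```

>>> carry_out:
  delta_pos:
    - [0,0,0]
    - [0,0,0]
    - [0,0,0]
    - [0,0,0]
    - [0,0,0]
  rot:
    - [0,0,-4]
    - [0,0,-9]
    - [0,0,-14]
    - [0,0,-20]
    - [0,0,-20]

```text
clock: 14.55
eef_pos: [529.8, -255.7, 191.5]
tcp_rot: [2.781, 0.388, 2.335]
contact_force: [-8.6, -4.1, 2.5]
opening: 0.176
grasp_force: 61.1
```

```bash
python3 -c "
from h import *
st()"
```

```text
clk 14.55 tip in lock [ -1.6   1.5 -43.3] key ang [  0.    0.  139.1] F tool [ 1.8 -7.2 -6.4] M tool [1.66 0.68 0.1 ] q6 [ 0.67  0.46 -1.99]
```

>>> carry_out:
  delta_pos:
    - [0,-0.0006,0]
    - [0,-0.001,-0.0003]
    - [-0.0001,-0.0013,-0.0003]
    - [-0.0002,-0.0016,-0.0003]
    - [-0.0002,-0.0016,-0.0003]
  rot:
    - [0,0,-4]
    - [0,0,-9]
    - [0,0,-14]
    - [0,0,-20]
    - [0,0,-20]

```text
clock: 15.18
eef_pos: [529.1, -256.7, 191.1]
tcp_rot: [2.938, 0.486, 2.704]
contact_force: [-4.7, -1.8, -1.2]
opening: 0.177
grasp_force: 60.0
```

```bash
python3 -c "
from h import *
st()"
```

```text
clk 15.18 tip in lock [ -2.4   0.6 -43.2] key ang [  0.  -0. 159.] F tool [ 3.6 -3.5 -1.3] M tool [0.87 1.04 0.06] q6 [ 0.67  0.46 -2.34]
```

>>> carry_out:
  delta_pos:
    - [0.0003,-0.0005,0]
    - [0.0006,-0.001,0]
    - [0.0006,-0.0011,0]
    - [0.0006,-0.0012,0]
    - [0.0006,-0.0012,0]
    - [0.0006,-0.0012,0]
  rot:
    - [0,0,-5]
    - [0,0,-10]
    - [0,0,-15]
    - [0,0,-20]
    - [0,0,-24]
    - [0,0,-24]

```text
clock: 15.92
eef_pos: [528.5, -257.5, 190.8]
tcp_rot: [-3.112, 0.523, -3.103]
contact_force: [-2.4, -1.8, -2.2]
opening: 0.175
grasp_force: 59.7
```

```bash
python3 -c "
from h import *
st()"
```

```text
clk 15.93 tip in lock [ -3.   -0.3 -43.2] key ang [   0.    0. -177.] F tool [ 3.3 -1.6  0.7] M tool [0.29 1.07 0.12] q6 [ 0.68  0.46 -2.77]
```

>>> carry_out:
  delta_pos:
    - [0.0003,-0.0002,0.0002]
    - [0.0007,-0.0003,0.0005]
    - [0.0007,-0.0003,0.0005]
    - [0.0007,-0.0003,0.0005]
  rot:
    - [0,0,2]
    - [0,0,3]
    - [0,0,3]
    - [0,0,3]

```text
clock: 16.42
eef_pos: [528.4, -257.7, 190.6]
tcp_rot: [-3.141, 0.525, 3.121]
contact_force: [-4.9, 0.5, 3.3]
opening: 0.183
grasp_force: 60.5
```

Run:
```python
from h import *
st()
t=np.mean([r.grab_frame("top").astype(float) for _ in range(4)],0);sc=np.mean([r.grab_frame("scene").astype(float) for _ in range(4)],0)
f=lambda im,c:cv2.resize(np.clip(1.5*im[int(c[1])-30:int(c[1])+30,int(c[0])-30:int(c[0])+30].astype(float),0,255).astype(np.uint8),(400,400),interpolation=2)
cv2.imwrite("pics/l4.png",np.hstack([f(t,(410,204)),f(sc,(254,227))]))
```

```text
clk 16.43 tip in lock [ -3.1  -0.4 -43.4] key ang [-0.0e+00  1.0e-01 -1.8e+02] F tool [ 2.6  0.4 -5.3] M tool [-0.2   0.88 -0.01] q6 [ 0.68  0.46 -2.72]
```

View pics/l4.png

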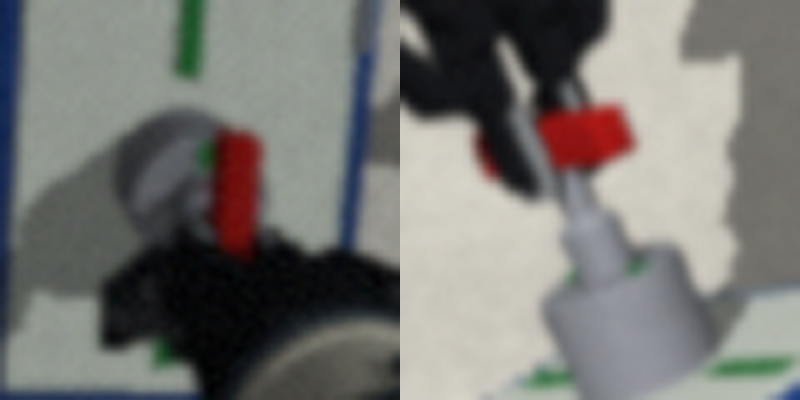

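The red bar (top crop, 240,190) is parallel to the green lines and the key is seated. I release it and back out along the axis.

>>> carry_out:
  delta_pos:
    - [0,0,0]
    - [0,0,0]
    - [0,0,0]
    - [0,0,0]
  rot:
    - [0,0,0]
    - [0,0,0]
    - [0,0,0]
    - [0,0,0]
  claw: 0.05

```text
clock: 17.32
eef_pos: [528.4, -257.9, 190.3]
tcp_rot: [-3.14, 0.524, 3.124]
contact_force: [-0.7, -0.0, -0.4]
opening: 0.587
grasp_force: 0.0
```

>>> carry_out:
  delta_pos:
    - [0,0,-0.015]
    - [0,0,-0.04]
    - [0,0,-0.08]
    - [0,0,-0.12]
    - [0,0,-0.16]
    - [0,0,-0.18]
    - [0,0,-0.18]
  rot:
    - [0,0,0]
    - [0,0,0]
    - [0,0,0]
    - [0,0,0]
    - [0,0,0]
    - [0,0,0]
    - [0,0,0]

```text
clock: 18.2
eef_pos: [437.8, -256.5, 348.3]
tcp_rot: [-3.136, 0.527, 3.125]
contact_force: [0.2, 0.2, -0.1]
opening: 0.586
grasp_force: 0.0
```

Run:
```python
from h import *
st()
t=np.mean([r.grab_frame("top").astype(float) for _ in range(4)],0);sc=np.mean([r.grab_frame("scene").astype(float) for _ in range(4)],0)
b=blob(t,(385,170,440,240),"red");a=blob(sc,(235,205,285,245),"red");print(len(a),len(b))
for h in(43.4,45):
  P=o+Rk.apply([0,0,100-h]);print("bar centre model",proj("top",P+Rk.apply([0,0,8])),proj("scene",P))
print(b.mean(0),a.mean(0))
# bar angle on plane at bar top
for c,px in(("top",b),("scene",a)):
  d=np.linalg.svd(px-px.mean(0))[2][0];pl=o+Rk.apply([0,0,63]);n=Rk.apply([0,0,1]);X=[]
  for k in(-8,8):
    oo,dd=ray(c,*(px.mean(0)+k*d));X.append(Rk.inv().apply(oo+dd*((pl-oo)@n)/(dd@n)-o))
  e=X[1]-X[0];print(c,"angle",np.degrees(np.arctan2(e[1],e[0])),np.mean(X,0))
f=lambda im,c:cv2.resize(np.clip(1.5*im[int(c[1])-30:int(c[1])+30,int(c[0])-30:int(c[0])+30].astype(float),0,255).astype(np.uint8),(400,400),interpolation=2)
cv2.imwrite("pics/l5.png",np.hstack([f(t,(410,204)),f(sc,(254,227))]))
```

```text
clk 18.2 tip in lock [ -2.5  -1.5 138.4] key ang [   0.2    0.2 -179.8] F tool [-0.1  0.2  0.2] M tool [-0.03  0.26 -0.  ] q6 [ 0.46  0.84 -2.54]
140 89
bar centre model [415.23664402 212.08047861] [245.71297887 217.7687534 ]
bar centre model [415.09925724 211.87862492] [245.9694892  218.33792885]
[415.57303371 212.07865169] [244.98571429 218.07857143]
top angle 178.82363380492137 [-0.69471195 -1.27928108 63.        ]
scene angle -153.3598338671726 [ 35.4312838  -23.29875193  63.        ]
```

View pics/l5.png

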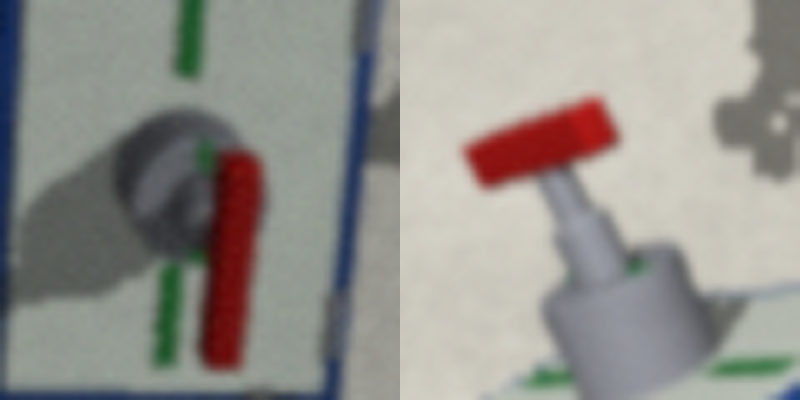

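The bar matches its home-depth prediction in both views: top (415.6,212.1) against (415.2,212.0), scene (245.0,218.1) against (245.9,218.2). It is about 1° off the green lines, and the gripper is clear.

```bash
python3 -c "
from rig import r
print(r.sign_off())"
```

```text
the job is handed in; nothing more can be done
None
```

The T-key is home in the lock and turned until its red handle lines up with the green lines to within about 1°; I released it, backed the gripper clear, and handed the job in at about 18.6 s. The hardest press was about 27 N along the key as it bottomed out, then I eased off.

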